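# Set the bag sealer's seal time and hold the arm down

## Robot

A 7-joint arm with a two-finger parallel gripper is mounted at the origin on a cart in front of the work surface, level with it; the furniture and walls round the work are solid. World frame = base frame: x ahead of the robot, y to its left, z up, the work surface at z = 0. Lengths are in m, angles in rad, forces in N, time in s.
With the tool pointing down it reaches from about 0.425 to 0.925 m from the base axis. Payload 6.8 kg.
Tool frame: the origin (TCP) lies midway between the tips of the shut fingers; the grasp point (between the pads) lies 19 mm behind it; z points along the fingers, y is the direction in which the jaws open and shut (so a half turn about z gives the same grasp; the last joint's range is limited). The gripper opens to 85 mm and grips with 20 to 120 N. Pads are 22 mm wide; open, the fingers measure 114 mm over their backs; the gripper's body (76 mm by 85 mm) begins 54 mm behind the grasp point. The pads swing forward as they close: fully open they stand 13 mm farther back than shut.
Start: joints at [-1.381, 0.477, 0.022, 1.555, -0.011, 1.109, -0.083], TCP at [0.198, 0.645, 0.231] pointing down, gripper open.
Joint ranges: [-2.96, 2.96], [-0.34, 2.1], [-1.41, 1.46], [0.24, 2.44], [-1.37, 4.51], [0.17, 1.92], [-2.96, 2.96]. Speed limits (rad/s): [2.39, 2.39, 3.14, 3.14, 3.14, 3.14, 3.14].

## Interface

Orientations are given as a unit quaternion [w, x, y, z].
In Python, from station import * gives the robot as it stands. The module is installed in compiled form; this text tells all that it offers.
- The arm moves only by the tool jog_arm, never from a script. Its arguments are lists of equal length, an entry for each row: "dp": the shift along the tool's x, y, z in units of 25 mm (1.0 is 25 mm), a list of three; "angular": the turn, a rotation vector about the tool's x, y, z in units of 5 degrees (1.0 is 5 degrees), a list of three; "claw": the finger opening in mm, from 0 to 85.4. A call has exactly 5 rows; each row is the pose to reach, as a shift and turn from the pose commanded when the call began, along the tool's axes at that moment; what a row does not reach only later rows make up. A row lasts 1/10 s, in which the tool goes at most 50 mm and 8.59 degrees, less where a joint would pass 70% of its speed; a pose out of reach is approached as far as the arm can. A call with a gripper value outside its range is refused whole. The fingers move at their own pace and stop on an object; "grip_force" is the grip in N (left out, the last holds). Time passes only in rows, so rows that repeat a pose let the fingers close, or fill a call up. It gives the time, the measured TCP pose, the force and the opening at its end, in the units of the state.
- get_obs(): the state, without advancing time (a new reading comes with each control period).
- read_camera(name): name is "side" or "top"; returns a dict with "pixels" (384x512x3 uint8, blue, green, red), "camera_matrix" (3x3 intrinsics, pixels), "k1" (the pictures are not rectified: a ray, as slopes to the right and down, at radius r is drawn at 1 + k1 r^2 times it, then the intrinsics apply), "rvec" (rotation vector, rad) and "tvec" (3), from world to camera coordinates, as OpenCV has them. Camera axes: x right, y down, z forward; pixel columns grow to the right and rows downward; lengths in m; the calibration is good to about 2 mm. A picture is of the moment at which its call begins. There is no depth.
- hand_in(): hands the job in, once; it reports no verdict.
The state is a dict: "t": time; "q": joint angles; "joint_vel": joint speeds; "joint_torque": joint torques, N m; "eef_pos": TCP position; "tool_rot": TCP orientation; "contact_force": force on the tool from outside, world axes, zero at the start; "torque": the same for the moment, N m; "gripper_width": opening from 0.0 (shut) to 1.0 (fully open).
Only numpy, scipy, OpenCV 4.12 (cv2) and the standard library are available. Lean on these libraries where they do the work, as an engineer would, in place of code of your own. Each camera call takes 0.05 s, during which the arm holds its last target.

## Task

The bag sealer has just been given a new seal strip and needs a dry cycle. With a fingertip, push the pointer of its seal-time dial round, counting the clicks, until it rests at the fifth of the seven dots (the first is the smallest dot; count clockwise) and take the finger off; only then press the sealing arm fully down by the black pad at its end and keep it down: finish while still holding it down. Only push: do not pinch the dial or the arm, and leave the things lying around where they are.

Things in the scene. Friction and masses are not known exactly. Their poses are not given: they have to be found in the camera images.
- sealer: Hand bag sealer, a grey box 150 (x) x 300 (y) x 56 mm high, fixed to the bench; origin on the bench under its middle, x to its back, y to its left, z up. A dial sits on the flat top at the right front; a sprung arm 28 mm wide runs along the back (centre line x = +50 mm) from the hinge at the right to a black pad at the left, over a seal bar (top at z = 73 mm). A loose hex key lies on the top.
- dial_axis (a point): Point on the dial's upright axis at its foot, 58 mm over the bench; axes as the sealer's. Bright plate of 54 mm radius with seven black dots 50 mm from the axis, 30 degrees apart, 3 to 6 mm across: the first (smallest) to the sealer's left (+y), the fourth to its back (+x), the seventh to its right (-y). Flat top within 58 mm of the axis; the arm passes 64 mm behind it, 105 mm over the bench.
- dial_pointer (a point): Top of the dial's pointer, 32 mm from the axis, 29 mm above dial_axis; turns with the dial, its y axis points outward along the pointer. The pointer is a black bar 11 mm thick with a white line on top, from 18 mm behind the axis to 45 mm ahead of it and from 6 to 29 mm above dial_axis; hub of 13 mm radius, grey skirt of 26 mm radius and 7 mm height below.
- dial (a joint): Angle of the dial in rad, growing clockwise from above: 0 = first dot, 0.524 (30 degrees) more for each dot, 2.094 = fifth, 3.142 = seventh; end stops just past the first and seventh. It clicks into place at every dot: pushing it on takes 2 to 3 N at the pointer's end, and past half-way it jumps on by itself. It starts at rest at the first, second or third dot.
- press_pad (a point): Centre of the top face of the black pad (50 x 50 x 22 mm) at the left end of the sealing arm; moves with it, its y axis points along the arm away from the hinge. Hinge axis: along the sealer's x at y = -131 mm, z = 84 mm, 258 mm from the pad. In the sealer's frame the point is at (50, 115, 162) mm with the arm up and (50, 127, 99) mm with the arm down.
- sealing_arm (a joint): Angle of the sealing arm in rad: 0 = up (a spring holds it there), 0.25 = fully down against its stop. About 5 N downward at the pad begins to move it, about 11 N holds it fully down; it springs up when let go.
- screwdriver_1: Orange screwdriver, 213 mm long, loose on the bench left of the sealer; leave it.
- relay_box_7: Grey carton 108 x 136 x 48 mm, loose on the bench further left; leave it.
- marker_1: Felt marker 131 mm long, loose on the bench at the left; leave it.
- hex_key: Hex key with a thick moulded grip, 94 x 33 x 12 mm, lying loose on the sealer's flat top, left of the dial; leave it.

How it is judged:
By the outcome, as a careful person would: the job done as asked, in the order asked, and still so for the second after the job is handed in, while the arm keeps its last pose, push and grip.
It also fails if it takes over 50 s, if anything falls off the work surface, if the arm or the gripper's body presses on something with over 40 N, if the wrist force passes 120 N, or if a joint passes its speed limit or range.

## Working session

There is one attempt and no reset: what is moved stays moved. The work goes in short steps, Python scripts to look and compute and a tool call to move; the robot and the scene stay as the last step left them, time stands still between calls to the robot, and variables do not carry over. Pictures are saved under pics/ and viewed, and the job is handed in when it is done.

Besides the shell and the picture viewer there is one more tool, called after "Request:" as name(argument=value, ...) on one line, values as JSON. jog_arm: Moves the arm, as the interface text tells. Its arguments: {"type":"object","properties":{"dp":{"type":"array","items":{"type":"array","items":{"type":"number"}}},"angular":{"type":"array","items":{"type":"array","items":{"type":"number"}}},"claw":{"type":"array","items":{"type":"number"}},"grip_force":{"type":"number"}},"required":["dp","angular","claw"]}

```bash
mkdir -p pics
cat > h.py <<'E'
from station import *
import numpy as np, cv2
from scipy.spatial.transform import Rotation as R
def cam(n,f=None):
    c=read_camera(n)
    if f: cv2.imwrite('pics/'+f,c['pixels'])
    return c
def ray(c,u,v):
    K=np.array(c['camera_matrix']);k=c['k1']
    d=np.array([(u-K[0,2])/K[0,0],(v-K[1,2])/K[1,1]]);s=d.copy()
    for _ in range(30): s=d/(1+k*(s@s))
    Rm=cv2.Rodrigues(np.array(c['rvec'],float))[0];t=np.array(c['tvec'],float).ravel()
    return -Rm.T@t, Rm.T@np.array([s[0],s[1],1])
def onz(c,u,v,z):
    o,d=ray(c,u,v);return o+d*(z-o[2])/d[2]
def proj(c,P):
    K=np.array(c['camera_matrix']);Rm=cv2.Rodrigues(np.array(c['rvec'],float))[0]
    p=Rm@np.array(P)+np.array(c['tvec'],float).ravel();s=p[:2]/p[2];s=s*(1+c['k1']*(s@s))
    return np.array([K[0,0]*s[0]+K[0,2],K[1,1]*s[1]+K[1,2]])
def two(c1,p1,c2,p2):
    o1,d1=ray(c1,*p1);o2,d2=ray(c2,*p2)
    A=np.array([d1,-d2]).T;x=np.linalg.lstsq(A,o2-o1,rcond=None)[0]
    a=o1+x[0]*d1;b=o2+x[1]*d2;return (a+b)/2,np.linalg.norm(a-b)
E
python3 - <<'E'
from h import *
np.set_printoptions(precision=4,suppress=True)
for n in('top','side'):
    c=cam(n,n+'0.png'); print(n,c['camera_matrix'],c['k1'],ray(c,256,192))
o=get_obs();print(o)
E
```

```text
top [[385.6977   0.     258.4134]
 [  0.     385.6977 194.5602]
 [  0.       0.       1.    ]] -0.0014519708549569246 (array([0.2872, 0.0564, 1.2971]), array([ 0.2069,  0.0044, -0.9784]))
side [[446.4612   0.     258.8323]
 [  0.     446.4612 193.5784]
 [  0.       0.       1.    ]] 0.05357183028614956 (array([0.4415, 1.1007, 0.5725]), array([ 0.0954, -0.9156, -0.3907]))
{'t': 0.1, 'q': array([-1.3811,  0.4777,  0.0223,  1.5564, -0.0115,  1.1093, -0.0831]), 'joint_vel': array([ 0.0016, -0.0015, -0.001 , -0.0035,  0.0001,  0.0011, -0.0006]), 'joint_torque': array([  0.0042, -59.7762,   1.6135, -28.1952,   0.0129,   0.005 ,
         0.    ]), 'eef_pos': array([0.1979, 0.6448, 0.2304]), 'tool_rot': array([-0.0001,  0.1483,  0.9889, -0.0008]), 'contact_force': array([-0.3294,  0.1044, -0.3952]), 'torque': array([-0.0222,  0.0047,  0.0079]), 'gripper_width': 1.0004162092811721}
```

View pics/top0.png

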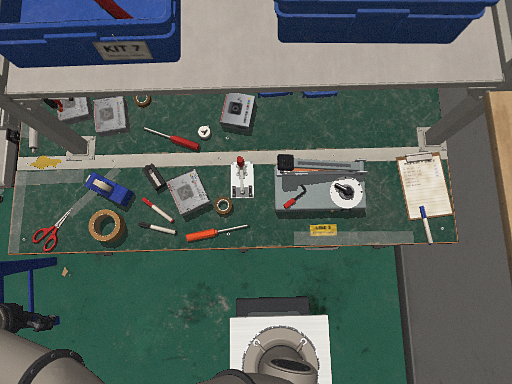

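View pics/side0.png

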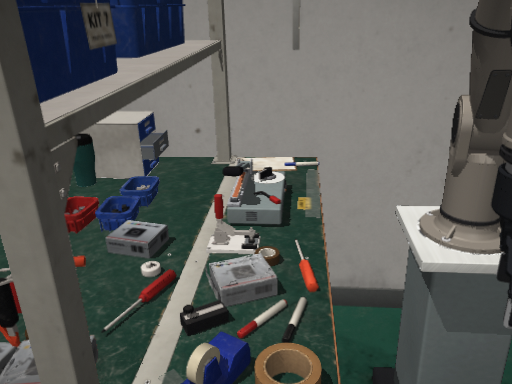

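The top view shows the sealer at about (320,185), with the dial plate at (346,193) and the black pad at (286,160). A shelf is overhead further back. I'll zoom in.

Run:
```python
import cv2
a=cv2.imread('pics/top0.png')[140:230,265:385];cv2.imwrite('pics/tz0.png',cv2.resize(a,None,fx=6,fy=6,interpolation=2))
a=cv2.imread('pics/side0.png')[150:240,200:320];cv2.imwrite('pics/sz0.png',cv2.resize(a,None,fx=6,fy=6,interpolation=2))
```

```text
(no output)
```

View pics/tz0.png

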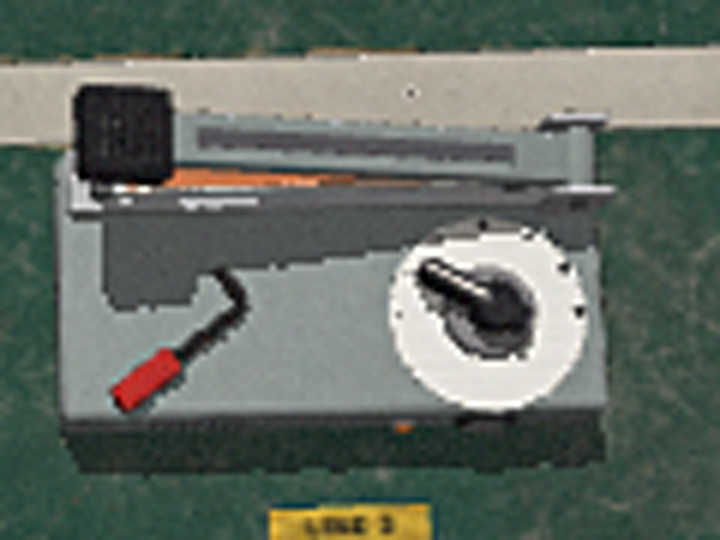

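View pics/sz0.png

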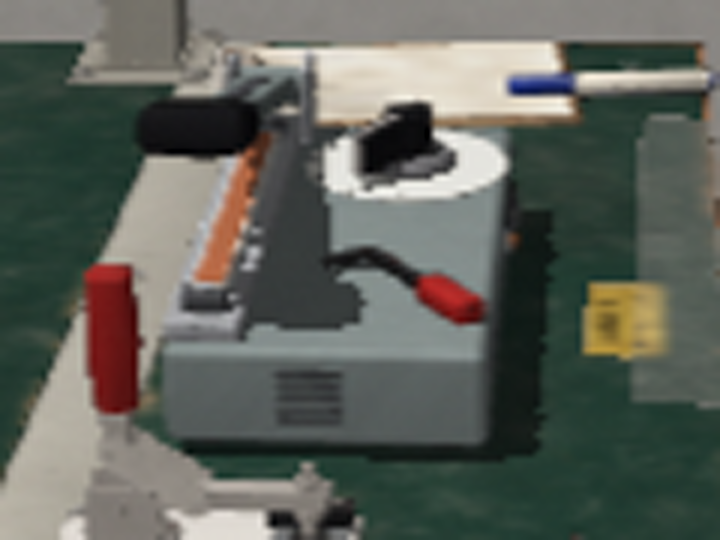

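Run:
```python
from h import *
np.set_printoptions(precision=4,suppress=True)
c=cam('top');s=cam('side')
f=lambda x,y:((x+.5)/6-.5+265,(y+.5)/6-.5+140)
g=lambda x,y:((x+.5)/6-.5+200,(y+.5)/6-.5+150)
im=c['pixels'];hsv=cv2.cvtColor(im,cv2.COLOR_BGR2HSV)
m=((hsv[...,1]<25)&(hsv[...,2]>185)).astype(np.uint8);m[:,:325]=0;m[:,365:]=0;m[:175]=0;m[:212]=m[:212]
m[212:]=0
cn=max(cv2.findContours(m,0,1)[0],key=cv2.contourArea)
e=cv2.fitEllipse(cv2.convexHull(cn));print(e)
C=onz(c,*e[0],.059);print('axis',C)
# other dots
for n,p in dict(d1=(398,315),d4=(482,225),d5=(530,237),d6=(565,268),d7=(580,312)).items():
    P=onz(c,*f(*p),.059);d=P-C;print(n,P,np.linalg.norm(d[:2])*1e3,np.degrees(np.arctan2(d[0],d[1])))
for n,p in dict(tip=(425,268),l2=(488,292)).items():
    P=onz(c,*f(*p),.087);d=P-C;print(n,P,np.linalg.norm(d[:2])*1e3,np.degrees(np.arctan2(d[0],d[1])))
for n,p in dict(frontL=(62,415),frontR=(606,410),).items():
    P=onz(c,*f(*p),.056);print(n,P)
print('pad top',onz(c,*f(123,130),.162), two(c,f(123,132),s,g(198,118)))
A=onz(c,*f(62,415),.056);B=onz(c,*f(606,410),.056);print(np.linalg.norm(A-B),np.degrees(np.arctan2(A[0]-B[0],A[1]-B[1])))
print('side axis check',proj(s,C),proj(s,C+[0,0,.028]))
```

```text
((345.97918701171875, 192.38633728027344), (30.10136604309082, 33.080894470214844), 94.18184661865234)
axis [ 0.5396 -0.2329  0.059 ]
d1 [ 0.542  -0.1836  0.059 ] 49.314806877285406 2.7489349521496678
d4 [ 0.5913 -0.2331  0.059 ] 51.68820861804413 90.23841648849428
d5 [ 0.5838 -0.259   0.059 ] 51.30988237251469 120.58487129530769
d6 [ 0.5658 -0.2769  0.059 ] 51.1636388640803 149.23360527256
d7 [ 0.5409 -0.2831  0.059 ] 50.226735592622845 178.49893757816966
tip [ 0.5616 -0.1943  0.087 ] 44.36529200021531 29.624950225744996
l2 [ 0.5475 -0.2271  0.087 ] 9.73539225902652 53.68810587560046
frontL [0.4922 0.0017 0.056 ]
frontR [ 0.4869 -0.2937  0.056 ]
pad top [ 0.6208 -0.0299  0.162 ] (array([ 0.6216, -0.0303,  0.1562]), np.float64(0.00020003857561988133))
0.2954185746266175 1.027848820298181
side axis check [268.2548 176.1991] [268.1243 167.9725]
```

```bash
cat >> h.py <<'E'
def goal(P,tiltdeg,yaw=0.,tiltx=0.):
    # base: tool x=-X, y=+Y, z down ; tilt leans body toward -x
    B=np.array([[-1,0,0],[0,1,0],[0,0,-1.]]).T
    Rg=R.from_euler('z',yaw,degrees=True)*R.from_euler('y',-tiltdeg,degrees=True)*R.from_euler('x',tiltx,degrees=True)*R.from_matrix(B)
    return np.array(P,float),Rg
def cmd(p0,R0,P,Rg):
    return np.round(R0.inv().apply(P-p0)/.025,2),np.round(np.degrees((R0.inv()*Rg).as_rotvec())/5,2)
def cur():
    o=get_obs();w,x,y,z=o['tool_rot'];return np.array(o['eef_pos']),R.from_quat([x,y,z,w]),o
E
python3 - <<'E'
from h import *
np.set_printoptions(precision=3,suppress=True)
c=cam('top');s=cam('side')
for p in [(222,157),(233,157)]: print(onz(s,*p,0))
o,d=ray(s,222,45);b=onz(s,222,157,0);k=(b[1]-o[1])/d[1];print('shelf z',o+k*d)
f=lambda x,y:((x+.5)/6-.5+265,(y+.5)/6-.5+140)
print('hexkey tip',onz(c,*f(220,270),.066),onz(c,*f(120,400),.066))
print('clamp top',two(c,(240,159),s,(217,196)))
p,Rr,ob=cur()
for P,t in [([.40,.45,.26],0),([.50,.15,.26],0),([.53,-.18,.2],15),([.53,-.18,.12],15)]:
    print(P,cmd(p,Rr,*goal(P,t)))
E
```

```text
[ 0.753 -0.597  0.   ]
[ 0.708 -0.598  0.   ]
shelf z [ 0.728 -0.597  0.428]
hexkey tip [ 0.568 -0.087  0.066] [ 0.498 -0.029  0.066]
clamp top (array([0.64 , 0.109, 0.137]), np.float64(0.001977120550486144))
[0.4, 0.45, 0.26] (array([-10.02,  -5.09,  -1.16]), array([-0.01, -0.  , -3.41]))
[0.5, 0.15, 0.26] (array([-17.36, -15.39,  -1.15]), array([-0.01, -0.  , -3.41]))
[0.53, -0.18, 0.2] (array([-22.38, -27.66,   1.26]), array([-0.45, -2.98, -3.39]))
[0.53, -0.18, 0.12] (array([-22.38, -27.65,   4.46]), array([-0.45, -2.98, -3.39]))
```

Request:
jog_arm(dp=[[-1.6, -0.8, -0.2], [-3.4, -1.6, -0.4], [-5.2, -2.5, -0.6], [-7, -3.4, -0.8], [-8.6, -4.3, -1]], angular=[[0, 0, -0.7], [0, 0, -1.4], [0, 0, -2.1], [0, 0, -2.8], [0, 0, -3.4]], claw=[0, 0, 0, 0, 0])

```text
t: 0.8
eef_pos: [0.3738, 0.4776, 0.2566]
tool_rot: [0.0, -0.0, 1.0, 0.0]
contact_force: [1.0, 1.1, 0.5]
gripper_width: 0.141
```

Run:
```python
from h import *
np.set_printoptions(precision=3,suppress=True)
p,Rr,ob=cur();print(p,ob['q'],ob['gripper_width'])
for P,t in [([.50,.15,.26],0),([.53,-.18,.2],15)]:
    print(P,cmd(p,Rr,*goal(P,t)))
```

```text
[0.374 0.478 0.257] [-1.029  0.342  0.025  1.7   -0.009  1.1    0.57 ] 0.14124384090126305
[0.5, 0.15, 0.26] (array([ -5.04, -13.11,  -0.14]), array([0.  , 0.01, 0.01]))
[0.53, -0.18, 0.2] (array([ -6.23, -26.31,   2.26]), array([ 0.  , -2.99,  0.01]))
```

Request:
jog_arm(dp=[[-1, -1.7, 0], [-2, -3.4, 0], [-3, -5.1, 0], [-4, -6.8, 0], [-4.6, -8.6, 0]], angular=[[0, 0, 0], [0, 0, 0], [0, 0, 0], [0, 0, 0], [0, 0, 0]], claw=[0, 0, 0, 0, 0])

```text
t: 1.3
eef_pos: [0.4884, 0.2623, 0.2565]
tool_rot: [0.001, 0.001, 1.0, 0.0]
contact_force: [0.1, -0.4, -1.1]
gripper_width: 0.001
```

Request:
jog_arm(dp=[[-0.2, -1.9, 0], [-0.5, -3.8, 0], [-0.7, -5.7, 0], [-1, -7.6, 0], [-1.2, -9.5, 0]], angular=[[0, -0.5, 0], [0, -1, 0], [0, -1.5, 0], [0, -2.2, 0], [0, -3, 0]], claw=[0, 0, 0, 0, 0])

```text
t: 1.8
eef_pos: [0.5171, 0.0248, 0.2569]
tool_rot: [0.132, 0.001, 0.991, -0.0]
contact_force: [0.2, -0.3, 0.1]
gripper_width: 0.0
```

Run:
```python
from h import *
np.set_printoptions(precision=3,suppress=True)
p,Rr,ob=cur();print(p,ob['q'],ob['gripper_width'],ob['contact_force'])
for P,t in [([.53,-.18,.2],15),([.535,-.18,.12],15)]:
    print(P,cmd(p,Rr,*goal(P,t)))
```

```text
[0.517 0.025 0.257] [-0.47   0.044  0.279  2.102  0.058  0.737  1.339] 0.0001768283117960949 [ 0.222 -0.294  0.119]
[0.53, -0.18, 0.2] (array([ 0.09, -8.19,  2.33]), array([-0.01,  0.04, -0.01]))
[0.535, -0.18, 0.12] (array([ 0.74, -8.19,  5.47]), array([-0.01,  0.04, -0.01]))
```

Request:
jog_arm(dp=[[0, -1.9, 0], [0, -3.8, 0.5], [0.1, -5.6, 1.2], [0.1, -7.2, 2], [0.1, -8.2, 2.9]], angular=[[0, 0, 0], [0, 0, 0], [0, 0, 0], [0, 0, 0], [0, 0, 0]], claw=[0, 0, 0, 0, 0])

```text
t: 2.3
eef_pos: [0.5327, -0.182, 0.1858]
tool_rot: [0.132, 0.002, 0.991, -0.001]
contact_force: [0.6, 0.9, 0.0]
gripper_width: -0.004
```

Run:
```python
from h import *
np.set_printoptions(precision=3,suppress=True)
p,Rr,ob=cur();print(p,ob['q'],ob['gripper_width'],ob['contact_force'])
for P,t in [([.525,-.178,.12],15),([.525,-.178,.073],15)]:
    print(P,cmd(p,Rr,*goal(P,t)))
t=cam('top')['pixels'][120:240,255:415];s=cam('side')['pixels'][90:210,200:360]
cv2.imwrite('pics/a1.png',cv2.resize(np.hstack([t,s]),None,fx=2.5,fy=2.5,interpolation=2))
```

```text
[ 0.533 -0.182  0.186] [-0.108  0.24   0.424  2.085 -0.304  0.603  2.089] -0.003900738077233901 [0.576 0.938 0.029]
[0.525, -0.178, 0.12] (array([0.99, 0.16, 2.46]), array([-0.03,  0.03, -0.05]))
[0.525, -0.178, 0.073] (array([1.48, 0.16, 4.28]), array([-0.03,  0.03, -0.05]))
```

View pics/a1.png

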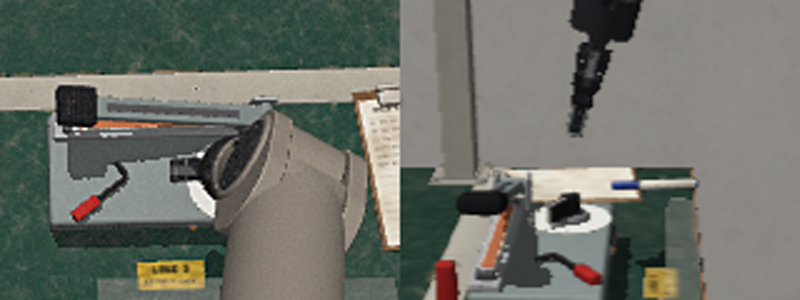

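The top view is blocked by the arm. The side view shows the finger above and left of the dial. I'll lower it next.

Request:
jog_arm(dp=[[0.4, 0.1, 1.2], [0.99, 0.16, 2.46], [1.2, 0.16, 3.2], [1.48, 0.16, 4.2], [1.48, 0.16, 4.28]], angular=[[0, 0, 0], [0, 0, 0], [0, 0, 0], [0, 0, 0], [0, 0, 0]], claw=[0, 0, 0, 0, 0])

```text
t: 2.9
eef_pos: [0.5229, -0.1725, 0.0705]
tool_rot: [0.128, 0.0, 0.992, 0.001]
contact_force: [-0.6, 0.9, -1.1]
gripper_width: -0.001
```

```bash
cat > look.py <<'E'
from h import *
import sys
np.set_printoptions(precision=4,suppress=True)
p,Rr,ob=cur();print(p,ob['gripper_width'],ob['contact_force'],ob['t'])
t=cam('top')['pixels'][140:220,285:385];s=cam('side')['pixels'][130:210,215:315]
cv2.imwrite('pics/'+sys.argv[1],cv2.resize(np.hstack([t,s]),None,fx=4,fy=4,interpolation=2))
E
python3 look.py a2.png
```

```text
[ 0.5229 -0.1725  0.0705] -0.0012722587651948563 [-0.6138  0.8856 -1.1431] 2.9
```

View pics/a2.png

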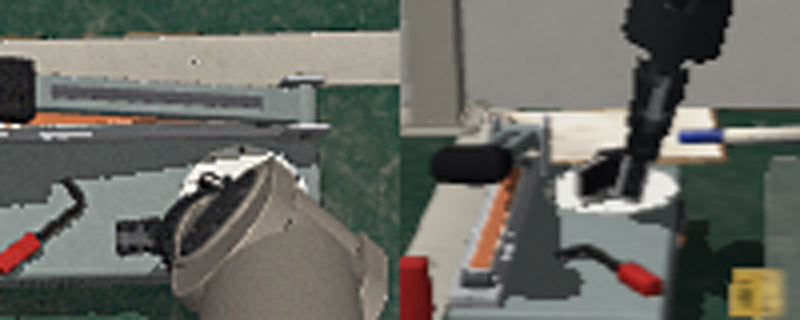

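```bash
cat > arc.py <<'E'
from h import *
import sys
# args: z radius phis...   ; uses last commanded pose approx = measured (print both)
p,Rr,ob=cur()
z,r=map(float,sys.argv[1:3])
for f in sys.argv[3:]:
    a=np.radians(float(f));P=[.541+r*np.sin(a),-.233+r*np.cos(a),z]
    print(f,np.round(P,4),*cmd(p,Rr,*goal(P,15)))
E
python3 arc.py .072 .035 -15 -5 0 5 10
```

```text
-15 [ 0.5319 -0.1992  0.072 ] [-0.26 -1.02  0.11] [ 0.01 -0.   -0.01]
-5 [ 0.5379 -0.1981  0.072 ] [-0.5  -0.98  0.17] [ 0.01 -0.   -0.01]
0 [ 0.541 -0.198  0.072] [-0.61 -0.97  0.21] [ 0.01 -0.   -0.01]
5 [ 0.5441 -0.1981  0.072 ] [-0.73 -0.98  0.24] [ 0.01 -0.   -0.01]
10 [ 0.5471 -0.1985  0.072 ] [-0.85 -1.    0.27] [ 0.01 -0.   -0.01]
```

Request:
jog_arm(dp=[[-0.1, -0.4, 0.04], [-0.26, -1, 0.08], [-0.38, -1, 0.1], [-0.5, -1, 0.12], [-0.5, -1, 0.12]], angular=[[0, 0, 0], [0, 0, 0], [0, 0, 0], [0, 0, 0], [0, 0, 0]], claw=[0, 0, 0, 0, 0])

```text
t: 3.5
eef_pos: [0.5383, -0.1986, 0.0737]
tool_rot: [0.131, 0.0, 0.991, 0.0]
contact_force: [0.1, 0.2, -0.8]
gripper_width: 0.0
```

```bash
python3 look.py a3.png; python3 arc.py .072 .035 0 5 10 15 20
```

```text
[ 0.5383 -0.1986  0.0737] 0.00018386128165383416 [ 0.0901  0.1636 -0.7898] 3.5
0 [ 0.541 -0.198  0.072] [-0.12  0.02  0.08] [ 0.  0. -0.]
5 [ 0.5441 -0.1981  0.072 ] [-0.24  0.01  0.11] [ 0.  0. -0.]
10 [ 0.5471 -0.1985  0.072 ] [-0.35 -0.    0.14] [ 0.  0. -0.]
15 [ 0.5501 -0.1992  0.072 ] [-0.47 -0.03  0.18] [ 0.  0. -0.]
20 [ 0.553  -0.2001  0.072 ] [-0.58 -0.07  0.21] [ 0.  0. -0.]
```

View pics/a3.png

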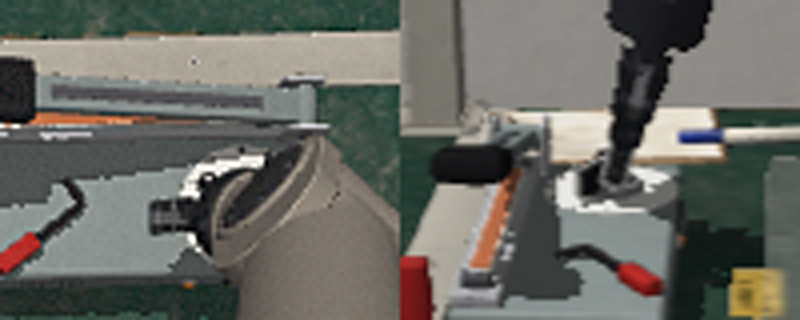

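Request:
jog_arm(dp=[[-0.12, 0, 0.04], [-0.24, 0, 0.08], [-0.35, 0, 0.1], [-0.35, 0, 0.1], [-0.35, 0, 0.1]], angular=[[0, 0, 0], [0, 0, 0], [0, 0, 0], [0, 0, 0], [0, 0, 0]], claw=[0, 0, 0, 0, 0])

```text
t: 4.1
eef_pos: [0.5457, -0.1989, 0.0723]
tool_rot: [0.13, 0.001, 0.992, 0.0]
contact_force: [-2.0, 0.3, -1.5]
gripper_width: 0.0
```

```bash
python3 look.py a4.png; python3 arc.py .072 .035 10 15 20 25 30
```

```text
[ 0.5457 -0.1989  0.0723] 7.446106233453691e-05 [-2.0251  0.2967 -1.4684] 4.1
10 [ 0.5471 -0.1985  0.072 ] [-0.04  0.01  0.03] [ 0.   -0.02 -0.01]
15 [ 0.5501 -0.1992  0.072 ] [-0.16 -0.01  0.06] [ 0.   -0.02 -0.01]
20 [ 0.553  -0.2001  0.072 ] [-0.27 -0.05  0.09] [ 0.   -0.02 -0.01]
25 [ 0.5558 -0.2013  0.072 ] [-0.38 -0.1   0.12] [ 0.   -0.02 -0.01]
30 [ 0.5585 -0.2027  0.072 ] [-0.49 -0.15  0.14] [ 0.   -0.02 -0.01]
```

View pics/a4.png

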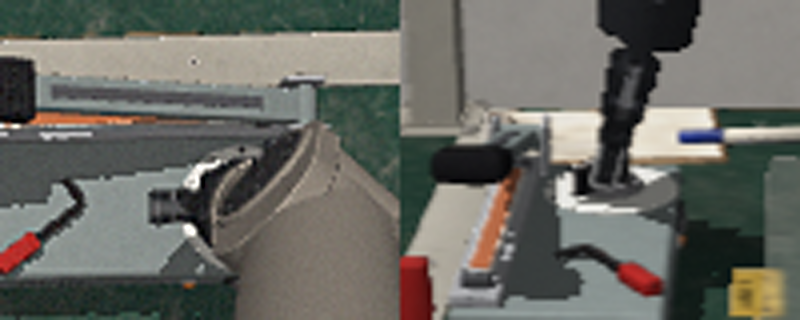

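Request:
jog_arm(dp=[[-0.06, 0, 0.02], [-0.12, -0.01, 0.04], [-0.16, -0.01, 0.06], [-0.16, -0.01, 0.06], [-0.16, -0.01, 0.06]], angular=[[0, 0, 0], [0, 0, 0], [0, 0, 0], [0, 0, 0], [0, 0, 0]], claw=[0, 0, 0, 0, 0])

```text
t: 4.7
eef_pos: [0.5519, -0.1996, 0.073]
tool_rot: [0.131, 0.0, 0.991, -0.0]
contact_force: [-0.2, 1.0, -0.7]
gripper_width: 0.003
```

Request:
jog_arm(dp=[[-0.06, -0.02, 0.01], [-0.11, -0.04, 0.02], [-0.11, -0.04, 0.02], [-0.11, -0.04, 0.02], [-0.11, -0.04, 0.02]], angular=[[0, 0, 0], [0, 0, 0], [0, 0, 0], [0, 0, 0], [0, 0, 0]], claw=[0, 0, 0, 0, 0])

```text
t: 5.2
eef_pos: [0.5539, -0.2006, 0.0729]
tool_rot: [0.131, 0.001, 0.991, -0.0]
contact_force: [-0.2, 0.1, 0.2]
gripper_width: 0.0
```

```bash
python3 look.py a5.png; python3 arc.py .072 .035  20 25 30 35 40
```

```text
[ 0.5539 -0.2006  0.0729] 0.0002246530361944543 [-0.1794  0.1277  0.1873] 5.2
20 [ 0.553  -0.2001  0.072 ] [0.04 0.02 0.02] [-0.    0.   -0.01]
25 [ 0.5558 -0.2013  0.072 ] [-0.07 -0.03  0.05] [-0.    0.   -0.01]
30 [ 0.5585 -0.2027  0.072 ] [-0.18 -0.08  0.08] [-0.    0.   -0.01]
35 [ 0.5611 -0.2043  0.072 ] [-0.28 -0.15  0.11] [-0.    0.   -0.01]
40 [ 0.5635 -0.2062  0.072 ] [-0.37 -0.22  0.13] [-0.    0.   -0.01]
```

View pics/a5.png

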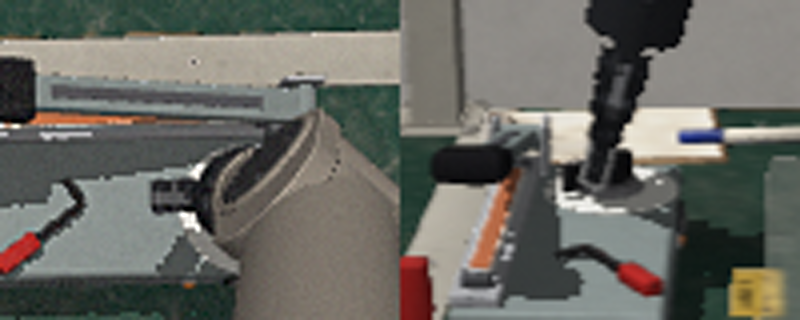

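One click has been made: the force fell from 2 N to about 0, which puts the pointer at dot 3. Continuing.

Request:
jog_arm(dp=[[-0.07, -0.03, 0.02], [-0.18, -0.08, 0.05], [-0.28, -0.15, 0.08], [-0.37, -0.22, 0.1], [-0.37, -0.22, 0.1]], angular=[[0, 0, 0], [0, 0, 0], [0, 0, 0], [0, 0, 0], [0, 0, 0]], claw=[0, 0, 0, 0, 0])

```text
t: 5.8
eef_pos: [0.5629, -0.2057, 0.0722]
tool_rot: [0.13, 0.0, 0.992, 0.0]
contact_force: [-0.9, 0.3, -0.1]
gripper_width: 0.008
```

```bash
python3 look.py a6.png; python3 arc.py .072 .035  40 45 50 55 60
```

```text
[ 0.5629 -0.2057  0.0722] 0.007645863778338748 [-0.8705  0.3311 -0.107 ] 5.8
40 [ 0.5635 -0.2062  0.072 ] [-0.   -0.01  0.02] [-0.   -0.   -0.01]
45 [ 0.5657 -0.2083  0.072 ] [-0.09 -0.09  0.05] [-0.   -0.   -0.01]
50 [ 0.5678 -0.2105  0.072 ] [-0.17 -0.18  0.07] [-0.   -0.   -0.01]
55 [ 0.5697 -0.2129  0.072 ] [-0.24 -0.28  0.09] [-0.   -0.   -0.01]
60 [ 0.5713 -0.2155  0.072 ] [-0.31 -0.38  0.1 ] [-0.   -0.   -0.01]
```

View pics/a6.png

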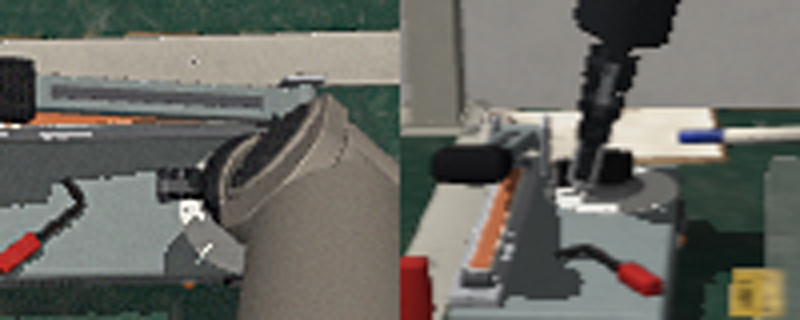

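Request:
jog_arm(dp=[[-0.04, -0.04, 0.01], [-0.09, -0.09, 0.02], [-0.13, -0.13, 0.03], [-0.13, -0.13, 0.03], [-0.13, -0.13, 0.03]], angular=[[0, 0, 0], [0, 0, 0], [0, 0, 0], [0, 0, 0], [0, 0, 0]], claw=[0, 0, 0, 0, 0])

```text
t: 6.4
eef_pos: [0.5671, -0.2099, 0.0732]
tool_rot: [0.131, 0.001, 0.991, -0.001]
contact_force: [-0.7, -0.3, -0.5]
gripper_width: 0.001
```

Request:
jog_arm(dp=[[-0.04, -0.05, 0.01], [-0.04, -0.05, 0.01], [-0.04, -0.05, 0.01], [-0.04, -0.05, 0.01], [-0.04, -0.05, 0.01]], angular=[[0, 0, 0], [0, 0, 0], [0, 0, 0], [0, 0, 0], [0, 0, 0]], claw=[0, 0, 0, 0, 0])

```text
t: 6.9
eef_pos: [0.5676, -0.2105, 0.0728]
tool_rot: [0.131, 0.001, 0.991, -0.0]
contact_force: [-0.4, 0.4, -0.9]
gripper_width: -0.002
```

```bash
python3 look.py a7.png; python3 arc.py .072 .035  45 50 55 60 65 70
```

```text
[ 0.5676 -0.2105  0.0728] -0.002239436713285805 [-0.4335  0.3854 -0.9015] 6.9
45 [ 0.5657 -0.2083  0.072 ] [0.08 0.09 0.01] [-0.    0.   -0.01]
50 [ 0.5678 -0.2105  0.072 ] [-0.    0.    0.03] [-0.    0.   -0.01]
55 [ 0.5697 -0.2129  0.072 ] [-0.08 -0.1   0.05] [-0.    0.   -0.01]
60 [ 0.5713 -0.2155  0.072 ] [-0.14 -0.2   0.07] [-0.    0.   -0.01]
65 [ 0.5727 -0.2182  0.072 ] [-0.19 -0.31  0.09] [-0.    0.   -0.01]
70 [ 0.5739 -0.221   0.072 ] [-0.24 -0.42  0.1 ] [-0.    0.   -0.01]
```

View pics/a7.png

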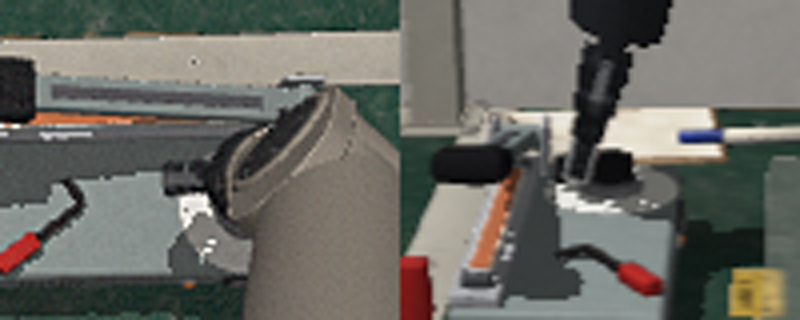

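It now looks like dot 4: the bar is seen broadside at px 565–632, and the force is near zero. One more click to go.

Request:
jog_arm(dp=[[-0.04, -0.05, 0.01], [-0.08, -0.1, 0.02], [-0.14, -0.2, 0.03], [-0.18, -0.28, 0.04], [-0.18, -0.28, 0.04]], angular=[[0, 0, 0], [0, 0, 0], [0, 0, 0], [0, 0, 0], [0, 0, 0]], claw=[0, 0, 0, 0, 0])

```text
t: 7.5
eef_pos: [0.5715, -0.2153, 0.0724]
tool_rot: [0.129, -0.0, 0.992, 0.002]
contact_force: [-2.4, 5.0, 1.4]
gripper_width: 0.002
```

```bash
python3 look.py a8.png; python3 arc.py .072 .035  65 70 73 76 79
```

```text
[ 0.5715 -0.2153  0.0724] 0.001751936163207914 [-2.4065  5.0481  1.3789] 7.5
65 [ 0.5727 -0.2182  0.072 ] [-0.04 -0.11  0.03] [ 0.03 -0.02  0.  ]
70 [ 0.5739 -0.221   0.072 ] [-0.09 -0.22  0.04] [ 0.03 -0.02  0.  ]
73 [ 0.5745 -0.2228  0.072 ] [-0.11 -0.29  0.05] [ 0.03 -0.02  0.  ]
76 [ 0.575  -0.2245  0.072 ] [-0.13 -0.36  0.05] [ 0.03 -0.02  0.  ]
79 [ 0.5754 -0.2263  0.072 ] [-0.14 -0.43  0.06] [ 0.03 -0.02  0.  ]
```

View pics/a8.png

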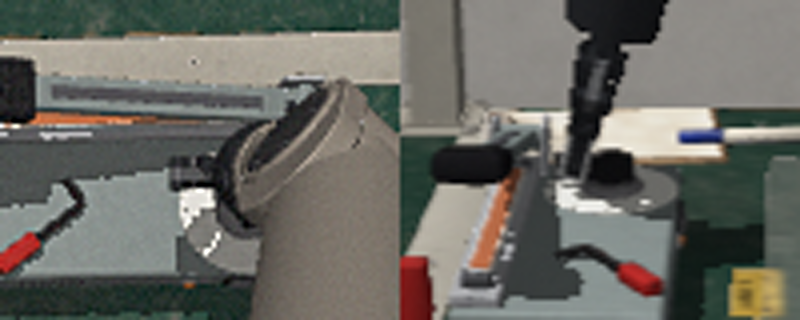

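Request:
jog_arm(dp=[[-0.02, -0.05, 0.01], [-0.03, -0.1, 0.01], [-0.03, -0.1, 0.01], [-0.03, -0.1, 0.01], [-0.03, -0.1, 0.01]], angular=[[0, 0, 0], [0, 0, 0], [0, 0, 0], [0, 0, 0], [0, 0, 0]], claw=[0, 0, 0, 0, 0])

```text
t: 8.1
eef_pos: [0.5726, -0.2194, 0.0726]
tool_rot: [0.13, 0.0, 0.992, 0.0]
contact_force: [-0.8, 3.2, -1.5]
gripper_width: -0.0
```

```bash
python3 look.py a9.png; python3 arc.py .072 .035  65 70 73 76 79
```

```text
[ 0.5726 -0.2194  0.0726] -3.680470508135505e-05 [-0.8266  3.2252 -1.5177] 8.1
65 [ 0.5727 -0.2182  0.072 ] [0.02 0.07 0.03] [-0.   -0.   -0.01]
70 [ 0.5739 -0.221   0.072 ] [-0.03 -0.05  0.04] [-0.   -0.   -0.01]
73 [ 0.5745 -0.2228  0.072 ] [-0.05 -0.11  0.05] [-0.   -0.   -0.01]
76 [ 0.575  -0.2245  0.072 ] [-0.07 -0.19  0.05] [-0.   -0.   -0.01]
79 [ 0.5754 -0.2263  0.072 ] [-0.09 -0.26  0.06] [-0.   -0.   -0.01]
```

View pics/a9.png

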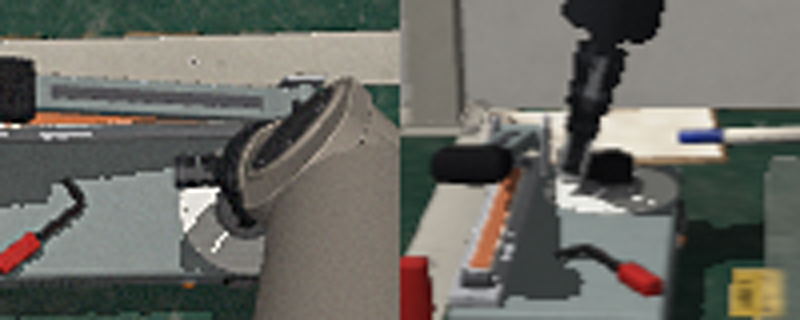

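Request:
jog_arm(dp=[[-0.02, -0.05, 0], [-0.02, -0.08, 0.01], [-0.02, -0.08, 0.01], [-0.02, -0.08, 0.01], [-0.02, -0.08, 0.01]], angular=[[0, 0, 0], [0, 0, 0], [0, 0, 0], [0, 0, 0], [0, 0, 0]], claw=[0, 0, 0, 0, 0])

```text
t: 8.7
eef_pos: [0.5737, -0.2228, 0.0731]
tool_rot: [0.131, 0.001, 0.991, -0.001]
contact_force: [-1.0, -0.3, -0.4]
gripper_width: 0.001
```

```bash
python3 look.py a10.png; python3 arc.py .072 .035 70 73 76 79
```

```text
[ 0.5737 -0.2228  0.0731] 0.0006439199621112941 [-1.0147 -0.2736 -0.4332] 8.7
70 [ 0.5739 -0.221   0.072 ] [-0.    0.06  0.04] [-0.01  0.01 -0.02]
73 [ 0.5745 -0.2228  0.072 ] [-0.02 -0.01  0.05] [-0.01  0.01 -0.02]
76 [ 0.575  -0.2245  0.072 ] [-0.04 -0.08  0.05] [-0.01  0.01 -0.02]
79 [ 0.5754 -0.2263  0.072 ] [-0.06 -0.15  0.06] [-0.01  0.01 -0.02]
```

View pics/a10.png

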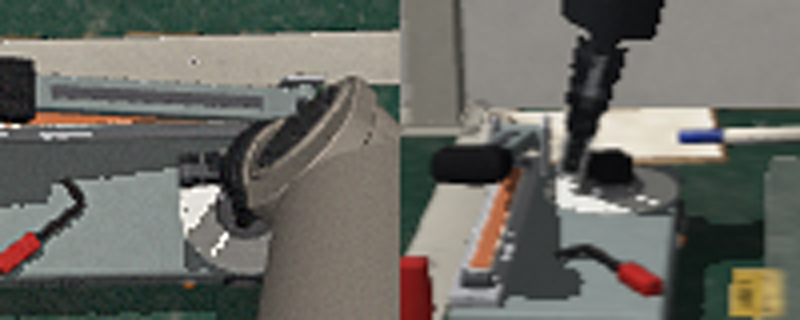

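The force fell to about zero, so the third click is done. I'll back the finger off and look.

Request:
jog_arm(dp=[[0.1, 0.3, 0], [0.2, 0.7, 0], [0.2, 0.9, -1], [0.2, 1, -2.5], [0.2, 1.5, -4]], angular=[[0, 0, 0], [0, 0, 0], [0, 0, 0], [0, 0, 0], [0, 0, 0]], claw=[0, 0, 0, 0, 0])

```text
t: 9.3
eef_pos: [0.5417, -0.1842, 0.1685]
tool_rot: [0.13, 0.001, 0.992, -0.0]
contact_force: [0.9, 0.8, 1.0]
gripper_width: 0.001
```

Request:
jog_arm(dp=[[0, 1.6, -0.5], [0, 3.2, -0.5], [0, 4.6, -0.5], [0, 5.8, -0.5], [0, 6.5, -0.5]], angular=[[0, 0, 0], [0, 0, 0], [0, 0, 0], [0, 0, 0], [0, 0, 0]], claw=[0, 0, 0, 0, 0])

```text
t: 9.8
eef_pos: [0.5389, -0.0179, 0.18]
tool_rot: [0.13, -0.002, 0.991, 0.001]
contact_force: [0.6, -0.3, 0.7]
gripper_width: 0.002
```

```bash
python3 look.py a11.png
```

```text
[ 0.5389 -0.0179  0.18  ] 0.002012841124112398 [ 0.6063 -0.3485  0.7454] 9.8
```

View pics/a11.png

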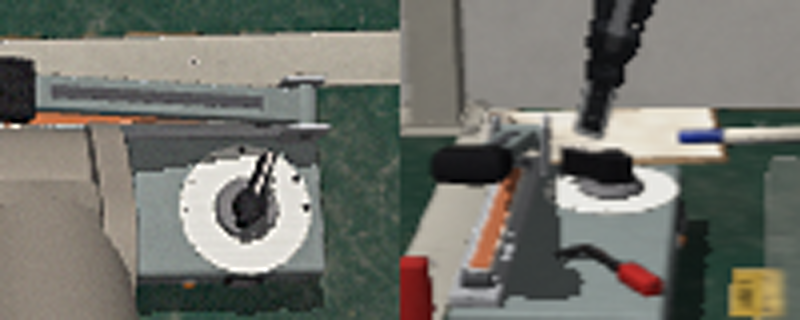

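Run:
```python
from h import *
c=cam('top')
a=c['pixels'][165:215,320:372];cv2.imwrite('pics/a12.png',cv2.resize(a,None,fx=10,fy=10,interpolation=2))
for p in [(270,155),(266,168),(246,212)]:
    P=onz(c,285+(p[0]+.5)/4-.5,140+(p[1]+.5)/4-.5,.087)-[.541,-.233,.087];print(P,np.hypot(*P[:2]),np.degrees(np.arctan2(P[0],P[1])))
```

```text
[ 3.85136843e-02 -1.64892437e-02 -2.77555756e-17] 0.04189509557193406 113.17769752801117
[ 2.78405983e-02 -1.24600281e-02 -2.77555756e-17] 0.030501659197802133 114.11084837409062
[-7.87039978e-03  6.24303993e-03 -2.77555756e-17] 0.010045831986743704 -51.5774817214216
```

View pics/a12.png

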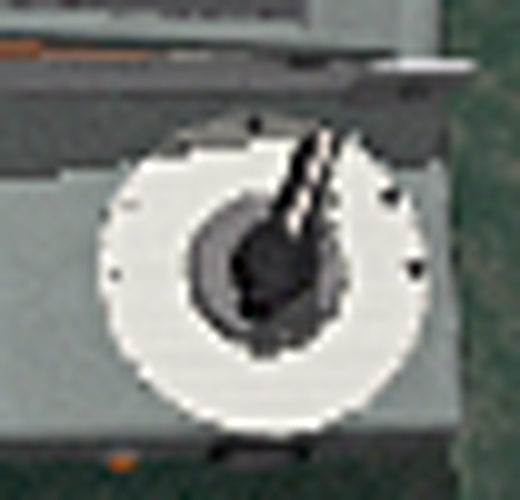

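The pointer sits at dot 5: dots 4 (255,123), 6 (390,195) and 7 (413,267) can be seen, and dot 5 is hidden under the pointer tip. Next is the pad.

Run:
```python
from h import *
p,Rr,ob=cur();print(p)
for P in [[.56,-.03,.21],[.62,-.03,.20],[.62,-.03,.172]]: print(P,*cmd(p,Rr,*goal(P,15)))
```

```text
[ 0.53922977 -0.01991243  0.18002609]
[0.56, -0.03, 0.21] [-1.11 -0.41 -0.94] [ 0.01 -0.    0.03]
[0.62, -0.03, 0.2] [-3.33 -0.41  0.06] [ 0.01 -0.    0.03]
[0.62, -0.03, 0.172] [-3.04 -0.41  1.14] [ 0.01 -0.    0.03]
```

Request:
jog_arm(dp=[[-1.1, -0.4, -0.9], [-2.2, -0.4, -0.4], [-3.3, -0.4, 0.05], [-3.3, -0.4, 0.05], [-3.3, -0.4, 0.05]], angular=[[0, 0, 0], [0, 0, 0], [0, 0, 0], [0, 0, 0], [0, 0, 0]], claw=[0, 0, 0, 0, 0])

```text
t: 10.45
eef_pos: [0.6192, -0.0335, 0.1997]
tool_rot: [0.13, 0.001, 0.992, -0.001]
contact_force: [0.4, -0.3, 0.0]
gripper_width: -0.001
```

Run:
```python
from h import *
p,Rr,ob=cur();print(p,ob['contact_force'])
for P in [[.621,-.031,.165],[.621,-.028,.15],[.621,-.023,.125],[.621,-.019,.1],[.621,-.019,.09]]: print(P,*cmd(p,Rr,*goal(P,15)))
t=cam('top')['pixels'][130:230,255:385];s=cam('side')['pixels'][100:200,195:325]
cv2.imwrite('pics/b1.png',cv2.resize(np.hstack([t,s]),None,fx=3,fy=3,interpolation=2))
```

```text
[ 0.61916354 -0.033517    0.19969258] [ 0.39886717 -0.32478459  0.00356409]
[0.621, -0.031, 0.165] [0.29 0.1  1.36] [-0.02 -0.02 -0.03]
[0.621, -0.028, 0.15] [0.44 0.22 1.94] [-0.02 -0.02 -0.03]
[0.621, -0.023, 0.125] [0.7  0.42 2.91] [-0.02 -0.02 -0.03]
[0.621, -0.019, 0.1] [0.96 0.58 3.87] [-0.02 -0.02 -0.03]
[0.621, -0.019, 0.09] [1.06 0.58 4.26] [-0.02 -0.02 -0.03]
```

View pics/b1.png

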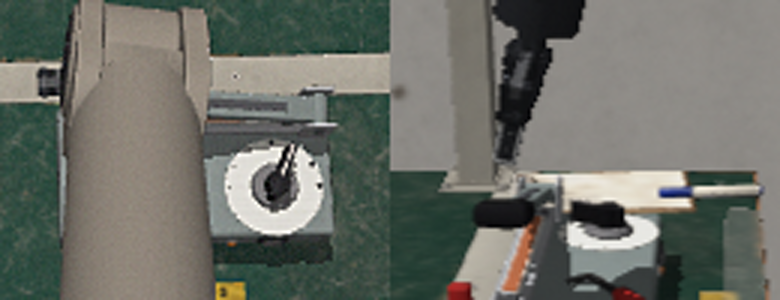

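The finger is above the pad. I'll press down slowly.

Request:
jog_arm(dp=[[0.1, 0, 0.7], [0.3, 0.1, 1.36], [0.44, 0.2, 1.9], [0.44, 0.2, 1.9], [0.44, 0.2, 1.9]], angular=[[0, 0, 0], [0, 0, 0], [0, 0, 0], [0, 0, 0], [0, 0, 0]], claw=[0, 0, 0, 0, 0])

```text
t: 11.05
eef_pos: [0.621, -0.027, 0.1523]
tool_rot: [0.13, 0.001, 0.991, 0.0]
contact_force: [-3.3, 1.6, 6.5]
gripper_width: -0.003
```

Request:
jog_arm(dp=[[0.1, 0.1, 0.4], [0.2, 0.15, 0.8], [0.3, 0.25, 1.2], [0.4, 0.3, 1.5], [0.4, 0.3, 1.5]], angular=[[0, 0, 0], [0, 0, 0], [0, 0, 0], [0, 0, 0], [0, 0, 0]], claw=[0, 0, 0, 0, 0])

```text
t: 11.55
eef_pos: [0.6221, -0.0202, 0.1139]
tool_rot: [0.132, 0.001, 0.991, -0.0]
contact_force: [-1.3, 0.0, 8.8]
gripper_width: -0.0
```

Run:
```python
from h import *
p,Rr,ob=cur();print(p,ob['contact_force'],ob['torque'])
for P in [[.621,-.019,.105],[.621,-.019,.1],[.621,-.019,.095],[.621,-.019,.09]]: print(P,*cmd(p,Rr,*goal(P,15)))
t=cam('top')['pixels'][130:230,255:385];s=cam('side')['pixels'][100:200,195:325]
cv2.imwrite('pics/b2.png',cv2.resize(np.hstack([t,s]),None,fx=3,fy=3,interpolation=2))
```

```text
[ 0.62206165 -0.02023181  0.11394065] [-1.29858166  0.0100466   8.81922329] [-0.02225295  0.23757169 -0.00597371]
[0.621, -0.019, 0.105] [0.13 0.05 0.33] [-0.01  0.02 -0.02]
[0.621, -0.019, 0.1] [0.19 0.05 0.53] [-0.01  0.02 -0.02]
[0.621, -0.019, 0.095] [0.24 0.05 0.72] [-0.01  0.02 -0.02]
[0.621, -0.019, 0.09] [0.29 0.05 0.91] [-0.01  0.02 -0.02]
```

View pics/b2.png

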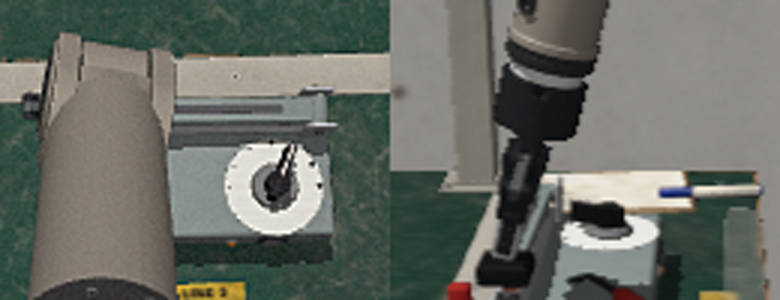

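The pad is going down as expected. I'll press to the stop in small steps.

Request:
jog_arm(dp=[[0.1, 0.03, 0.25], [0.15, 0.05, 0.45], [0.19, 0.05, 0.55], [0.19, 0.05, 0.55], [0.19, 0.05, 0.55]], angular=[[0, 0, 0], [0, 0, 0], [0, 0, 0], [0, 0, 0], [0, 0, 0]], claw=[0, 0, 0, 0, 0])

```text
t: 12.15
eef_pos: [0.6221, -0.0192, 0.1009]
tool_rot: [0.133, 0.001, 0.991, -0.0]
contact_force: [-1.2, -0.0, 10.6]
gripper_width: -0.006
```

Request:
jog_arm(dp=[[0.02, 0, 0.08], [0.04, 0, 0.15], [0.04, 0, 0.15], [0.04, 0, 0.15], [0.04, 0, 0.15]], angular=[[0, 0, 0], [0, 0, 0], [0, 0, 0], [0, 0, 0], [0, 0, 0]], claw=[0, 0, 0, 0, 0])

```text
t: 12.65
eef_pos: [0.6224, -0.0191, 0.0993]
tool_rot: [0.133, 0.001, 0.991, 0.001]
contact_force: [-13.2, 0.6, 34.4]
gripper_width: 0.003
```

Stop reached: 34 N at z = 0.0993 m. I'll ease the force a little.

Request:
jog_arm(dp=[[0.02, 0, -0.03], [0.03, 0, -0.04], [0.03, 0, -0.04], [0.03, 0, -0.04], [0.03, 0, -0.04]], angular=[[0, 0, 0], [0, 0, 0], [0, 0, 0], [0, 0, 0], [0, 0, 0]], claw=[0, 0, 0, 0, 0])

```text
t: 13.15
eef_pos: [0.6222, -0.0191, 0.0998]
tool_rot: [0.134, 0.001, 0.991, 0.0]
contact_force: [-7.6, 0.3, 25.9]
gripper_width: 0.005
```

Request:
jog_arm(dp=[[0, 0, 0], [0, 0, 0], [0, 0, 0], [0, 0, 0], [0, 0, 0]], angular=[[0, 0, 0], [0, 0, 0], [0, 0, 0], [0, 0, 0], [0, 0, 0]], claw=[0, 0, 0, 0, 0])

```text
t: 13.65
eef_pos: [0.6222, -0.0191, 0.0998]
tool_rot: [0.134, 0.001, 0.991, 0.0]
contact_force: [-8.6, 0.2, 26.2]
gripper_width: 0.004
```

Run:
```python
from h import *
t=cam('top')['pixels'][130:230,255:385];s=cam('side')['pixels'][130:230,195:325]
cv2.imwrite('pics/b3.png',cv2.resize(np.hstack([t,s]),None,fx=3,fy=3,interpolation=2))
p,Rr,ob=cur();print(p,ob['contact_force'],ob['t'])
```

```text
[ 0.62222357 -0.01914928  0.09980951] [-8.18252032  0.21848572 26.01403578] 13.75
```

View pics/b3.png

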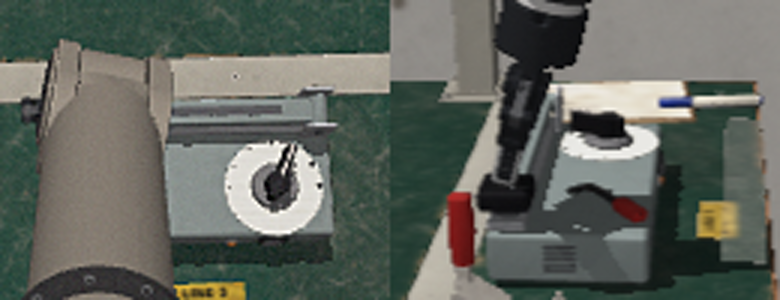

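The arm is down on its stop at a steady 26 N, the pointer is still at dot 5, and the hex key hasn't moved. Handing in.

```bash
python3 -c "
from station import *
print(hand_in())"
```

```text
the job is handed in; nothing more can be done
None
```

The dial is at the fifth dot and the sealing arm is fully down, still held there by a fingertip when I handed in at about 13.8 s.

- **Dial:** The pointer started at dot 2. I pushed it three clicks with the shut fingertips, and the force dropped after each click. With the finger lifted off, the top view showed dots 4, 6 and 7 clear and dot 5 hidden under the pointer tip. The angle I measured was about 114° against a nominal 120°, within what the coarse pixels allow and nearest dot 5. The last picture shows no change.
- **Sealing arm:** I then pressed the black pad down from above. At z of about 0.0995 m (expected 0.099 m) the force jumped from 11 N to 34 N, which shows the stop was reached. I eased it to a steady 26 N, above the 11 N needed to hold it down, with about 8 N sideways from the tilted finger.
- **Things lying around:** The hex key lies where it was in the last picture. I made no contact with the screwdriver, carton or marker, but did not check their positions again at the end.

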